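Close the nut chopper with its tongue on the safety switch

TASK

Put the lid that has a tongue onto the open bowl of the nut chopper, seated flat on the rim, and turned so that its tongue lies over the switch post at the side of the bowl. Leave the other lid, the plain round one, where it is.

Things in the scene. Friction and masses are not known exactly. Their poses are not given: they have to be found in the camera images.
- lid_grip (a point): Lid to use: grey disc 122 mm wide, 6 thick, one flat tongue 18 wide reaching 89 from the centre. Grip bar 70 long, 16 wide, 40 tall across its top, in line with the tongue. Tapered plug below, 14 deep, 100 wide at the disc, 82 at the foot. Starts upright on the table. Point: bar's centre, 20 above the disc's top face, 26 above its underside, 40 above the plug's foot. x axis to the tongue, z up.
- bowl_mouth (a point): Chopper, fixed to the table: white round base 150 mm wide, 75 high, with an open steel bowl on it, outer diameter 120, wall 4, rim 160 above the table. Point: centre of the mouth, level with the rim, on which the underside of the seated lid's disc rests. x axis points level to the switch post, z up.
- switch_post (a point): White upright post beside the chopper's bowl, 46 mm wide along the bowl's edge, 26 deep, with a thin dark line on top as the mark. Point: middle of its top, 78 from the bowl's axis and 4 below the rim, so that a seated lid's tongue lies just above without touching. Axes as the bowl mouth's.
- plain_lid_grip (a point): The other lid, to be left alone: the same disc, plug and grip bar, but with no tongue. This point is the centre of its grip bar.
There are look-alikes about, which are no part of the job. What is shaped like the part that bears lid_grip but purple or red is not meant.

How it is judged:
By the outcome, as a careful person would: the job done as asked, in the order asked, and still so for the second after the job is handed in, with the robot touching nothing.
It also fails if it takes over 40 s, if anything falls off the work surface, if the arm or the gripper's body presses on something with over 40 N, if the wrist force passes 120 N, or if a joint passes its speed limit or range.

ROBOT

A 6-joint arm with a two-finger parallel gripper is mounted at the origin on the work surface. World frame = base frame: x ahead of the robot, y to its left, z up, the work surface at z = 0. Lengths are in m, angles in degrees, forces in N, time in s.
With the tool pointing down it reaches from about 0.35 to 0.875 m from the base axis. Payload 4.2 kg.
Tool frame: the origin (TCP) lies on the centre line of the jaws, within the pads' length; the fingertips stand 25 mm ahead of it and the grasp point (between the pads) lies 6 mm ahead of it; z points along the fingers, y is the line along which they close (so a half turn about z gives the same grasp; the last joint's range is limited). The gripper opens to 87 mm and grips with 3 to 60 N. Pads are 19 mm wide; open, the fingers measure 117 mm over their backs; the gripper's body (75 mm by 190 mm) begins 51 mm behind the grasp point.
Start: joints at [-48.266, 22.042, 0.453, 0, -68.411, -14.817], TCP at [0.283, -0.557, 0.221] pointing down, gripper open.
Joint ranges: [-179.83, 179.83], [-69.29, 118.12], [-61.27, 80.66], [-181.25, 117.63], [-171.15, -9.14], [-177.46, 177.46]. Speed limits (degrees/s): [159.86, 159.86, 180, 180, 180, 180].

INTERFACE

Orientations are given as a 3x3 rotation matrix whose columns are the frame's x, y, z axes.
In Python, from station import r gives the robot as it stands.
- The arm moves only by the tool move_arm, never from a script. Its argument "series" is a list of rows, each an object with "grip": the opening, from 0 (shut) to 1 (fully open); "xyz": the shift along the tool's x, y, z in mm, a list of three; "angular": the turn, a rotation vector about the tool's x, y, z in rad, a list of three. A call has 1 to 10 rows; each row is the pose to reach, as a shift and turn from the pose commanded when the call began, along the tool's axes at that moment; what a row does not reach only later rows make up. A row lasts 1/10 s, in which the tool goes at most 50 mm and 8.59 degrees, less where a joint would pass 70% of its speed; a pose out of reach is approached as far as the arm can. A call with a gripper value outside its range is refused whole. The fingers move at their own pace and stop on an object; the grip force is fixed at half the most. Time passes only in rows, so rows that repeat a pose let the fingers close. It gives the time, the measured TCP pose, the force, the opening and the grip force at its end, in the units of the state.
- r.sense(): the state, without advancing time (a new reading comes with each control period).
- r.capture(name): name is "side" or "top"; returns a dict with "img" (400x640x3 uint8, red, green, blue), "camera_matrix" (3x3 intrinsics, pixels), "k1" (the pictures are not rectified: a ray, as slopes to the right and down, at radius r is drawn at 1 + k1 r^2 times it, then the intrinsics apply), "rvec" (rotation vector, rad) and "tvec" (3), from world to camera coordinates, as OpenCV has them. Camera axes: x right, y down, z forward; pixel columns grow to the right and rows downward; lengths in m; the calibration is good to about 2 mm. A picture is of the moment at which its call begins. There is no depth.
- r.finish_job(): hands the job in; it is judged then, once.
The state is a dict: "time_s": time; "joints": joint angles; "joint_velocities": joint speeds; "effort": joint torques, N m; "tcp_pos": TCP position; "ee_rot": TCP orientation; "wrist_force": force on the tool from outside, world axes, zero at the start; "moment": the same for the moment, N m; "gripper_width": opening from 0.0 (shut) to 1.0 (fully open); "gripper_force": force on a finger pad.
Only numpy, scipy, OpenCV 4.12 (cv2) and the standard library are available. Lean on these libraries where they do the work, as an engineer would, in place of code of your own. Each camera call takes 0.05 s, during which the arm holds its last target. There are 200 camera calls.

## Working session

There is one attempt and no reset: what is moved stays moved. The work goes in short steps, Python scripts to look and compute and a tool call to move; the robot and the scene stay as the last step left them, time stands still between calls to the robot, and variables do not carry over. Pictures are saved under pics/ and viewed, at most 10 in all, crops included, and the job is handed in when it is done.

Besides the shell and the picture viewer there is one more tool, called after ">>>" by a JSON object that holds its "api" and its "payload", one argument or row to a line. move_arm: Moves the arm, as the interface text tells. Its arguments: {"type":"object","properties":{"series":{"type":"array"}},"required":["series"]}

```bash
mkdir -p pics
cat > h.py <<'E'
import numpy as np, cv2
from station import r
def cap(n):
    c=r.capture(n); c['K']=np.array(c['camera_matrix'],float); c['R']=cv2.Rodrigues(np.array(c['rvec'],float))[0]; c['t']=np.array(c['tvec'],float).ravel(); c['C']=-c['R'].T@c['t']; return c
def ray(c,uv):
    K=c['K']; d=np.array([(uv[0]-K[0,2])/K[0,0],(uv[1]-K[1,2])/K[1,1]]); s=d.copy()
    for _ in range(20): s=d/(1+c['k1']*(s@s))
    v=c['R'].T@np.array([s[0],s[1],1]); return v/np.linalg.norm(v)
def onz(c,uv,z):
    v=ray(c,uv); return c['C']+v*(z-c['C'][2])/v[2]
def proj(c,p):
    q=c['R']@np.array(p,float)+c['t']; s=q[:2]/q[2]; s=s*(1+c['k1']*(s@s)); return c['K'][:2,:2]@s+c['K'][:2,2]
def tri(c1,u1,c2,u2):
    a,b=ray(c1,u1),ray(c2,u2); s=np.linalg.lstsq(np.c_[a,-b],c2['C']-c1['C'],rcond=None)[0]
    p,q=c1['C']+a*s[0],c2['C']+b*s[1]; return (p+q)/2,np.linalg.norm(p-q)
def save(c,n): cv2.imwrite('pics/'+n,cv2.cvtColor(c['img'],cv2.COLOR_RGB2BGR))
E
python3 - <<'E'
from h import *
for n in('top','side'):
    c=cap(n); save(c,n+'0.png'); print(n,c['C'],c['R'][2],c['K'][0,0],c['k1'])
E
```

```text
top [ 0.46521295 -0.04579097  1.25442092] [ 0.0513897  -0.00260801 -0.99867527] 464.69712149945974 -0.11424667089306438
side [0.1598584  0.45262357 0.88122227] [ 0.37613751 -0.48718141 -0.78814646] 454.1737050103533 0.004828199308387505
```

View pics/top0.png

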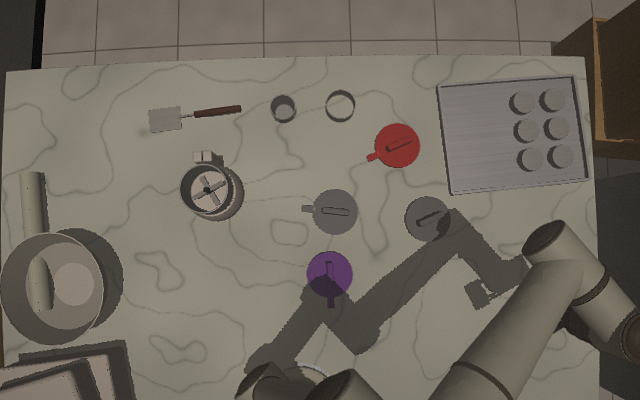

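View pics/side0.png

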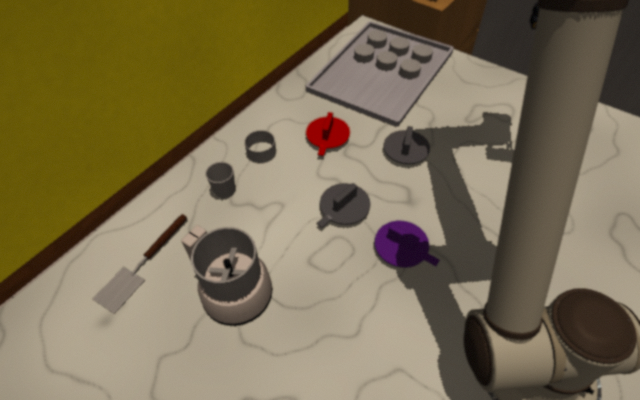

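The top view shows these candidates: a grey lid with a tongue at (335,211), tongue tip near (303,209); a grey plain lid at (427,218); red at (397,146); purple at (329,274). I choose the grey one at (335,211). The bowl is at (208,190) and the post at (205,156). I'll check both in a close crop.

Run:
```python
from h import *
c=cap('top'); s=cap('side')
a=cv2.resize(c['img'][180:245,295:365],None,fx=5.5,fy=5.5,interpolation=2)
b=cv2.resize(c['img'][140:230,170:250],None,fx=4,fy=4,interpolation=2)
o=np.zeros((560,790,3),np.uint8)
o[:a.shape[0],:a.shape[1]]=a; o[:b.shape[0],400:400+b.shape[1]]=b
d=cv2.resize(s['img'][180:230,312:378],None,fx=4,fy=4,interpolation=2)
e=cv2.resize(s['img'][222:275,180:270],None,fx=3.5,fy=3.5,interpolation=2)
o[360:560,:d.shape[1]]=d; o[365:365+e.shape[0],400:400+e.shape[1]]=e
o=np.clip(o*1.5,0,255).astype(np.uint8)
cv2.imwrite('pics/crop1.png',o[:,:,::-1])
for p in [(335,211),(303,209)]: print(onz(c,p,.02))
print(onz(c,(208,190),.16),onz(c,(205,156),.156))
for p in [(335,211),(325,190),(310,209),(325,225),(300,180)]: print(p,c['img'][p[1],p[0]])
```

```text
[ 0.51273422 -0.10463433  0.02      ]
[ 0.52003853 -0.019691    0.02      ]
[0.56420625 0.20217415 0.16      ] [0.64657254 0.20972074 0.156     ]
(335, 211) [92 88 84]
(325, 190) [152 147 131]
(310, 209) [94 89 86]
(325, 225) [92 89 86]
(300, 180) [150 143 130]
```

View pics/crop1.png

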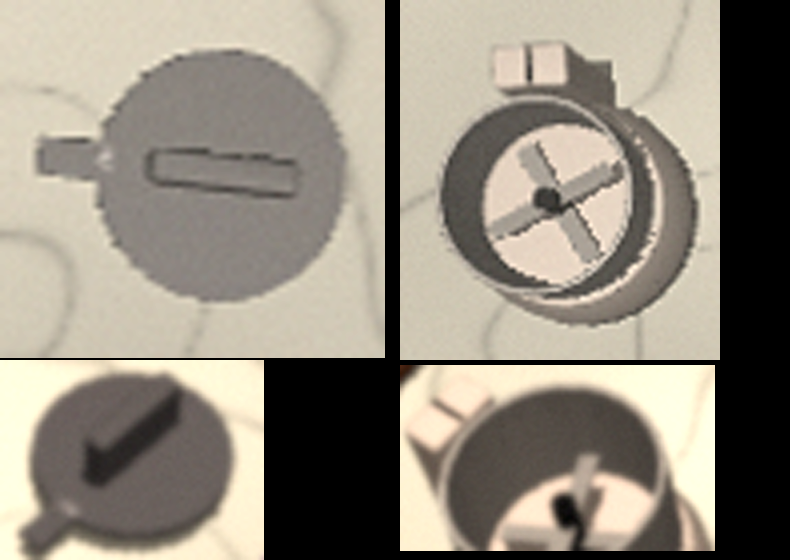

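The crop shows the tongue (left end about px (302,208)) in line with the bar, on a grey disc. The bowl rim ring is centred near px (204.4,188.6). The post top is centred near px (202.8,156.5), with its dark mark on the radial line. The choice is confirmed, so I'll measure it precisely now.

```bash
cat > m.py <<'E'
from h import *
def comp(m,seed):
    l=cv2.connectedComponents(m.astype(np.uint8),connectivity=4)[1]; return l==l[seed[1],seed[0]]
def bigcomp(m):
    n,l,s,_=cv2.connectedComponentsWithStats(m.astype(np.uint8)); return l==1+s[1:,4].argmax()
E
python3 - <<'E'
from m import *
c=cap('top'); g=cv2.cvtColor(c['img'],cv2.COLOR_RGB2GRAY)
# lid
m=np.zeros(g.shape,bool); m[182:242,298:362]=g[182:242,298:362]<115; m=bigcomp(m)
cn=max(cv2.findContours(m.astype(np.uint8),0,1)[0],key=len).reshape(-1,2)
P=np.array([onz(c,p,.02)[:2] for p in cn])
ctr=P.mean(0)
for _ in range(10):
    d=np.linalg.norm(P-ctr,axis=1); k=d<.066; A=np.c_[2*P[k],np.ones(k.sum())]; q=np.linalg.lstsq(A,(P[k]**2).sum(1),rcond=None)[0]; ctr=q[:2]
d=np.linalg.norm(P-ctr,axis=1); R=np.sqrt(q[2]+ctr@ctr); T=P[d>.07]-ctr
t=T.mean(0); print('lid',ctr,'R',R,'tip',d.max(),'tongue deg',np.degrees(np.arctan2(t[1],t[0])))
# bar top at z=.06
f=lambda u,v:(295+u/5.5-.4,180+v/5.5-.4)
B=[onz(c,f(*p),.06)[:2] for p in [(147,150),(298,161),(296,196),(148,184)]]
print('bar ctr',np.mean(B,0),'len',np.linalg.norm(B[0]-B[1]),'wid',np.linalg.norm(B[1]-B[2]),'deg',[np.degrees(np.arctan2(*(x)[::-1])) for x in (B[0]-B[1],B[3]-B[2])])
# bowl
f=lambda u,v:(170+(u-400)/4-.4,140+v/4-.4)
big=cv2.resize(g[140:230,170:250],None,fx=4,fy=4,interpolation=2)
h=cv2.HoughCircles(cv2.GaussianBlur(big,(5,5),1),cv2.HOUGH_GRADIENT,1,100,param1=100,param2=20,minRadius=85,maxRadius=105); print(h)
for x,y,rr in h[0][:2]:
    o=onz(c,f(400+x,y),.16); e=onz(c,f(400+x+rr,y),.16); print('bowl',o,'R',np.linalg.norm(e-o))
o2=onz(c,f(537,194.5),.16)
Q=[onz(c,f(*p),.156) for p in [(493,46),(567,43),(569,85),(495,90)]]
p=np.mean(Q,0); print('bowl man',o2,'post',p,'w,d',np.linalg.norm(Q[0]-Q[1]),np.linalg.norm(Q[1]-Q[2]),'dist',np.linalg.norm((p-o2)[:2]),'deg',np.degrees(np.arctan2(*(p-o2)[1::-1])), 'tangent+90', [np.degrees(np.arctan2(*(x)[1::-1])) for x in (Q[0]-Q[1],Q[3]-Q[2],Q[0]-Q[3],Q[1]-Q[2])])
s=r.sense(); print(s['tcp_pos'],s['ee_rot'],s['gripper_width'])
E
```

```text
lid [ 0.51189988 -0.10352984] R 0.060229431339616404 tip 0.09006962413947447 tongue deg 82.31395346158004
bar ctr [ 0.51117065 -0.10276428] len 0.07088410551414824 wid 0.016419540626625595 deg [np.float64(84.49381713678436), np.float64(84.01832909172987)]
[[[134.5 194.5  94.1]]]
bowl [0.56872924 0.21362359 0.16      ] R 0.05645324039333591
bowl man [0.5686912  0.21211852 0.16      ] post [0.64653741 0.21619877 0.156     ] w,d 0.04500709740717338 0.025461607024570575 dist 0.07795306929377221 deg 3.000373672967438 tangent+90 [np.float64(90.60866574356974), np.float64(92.21982859002492), np.float64(2.4216037859417954), np.float64(2.3598602533093946)]
[ 0.28282081 -0.55704515  0.22015759] [[-8.91695817e-01 -4.52634853e-01 -5.08862253e-04]
 [-4.52635134e-01  8.91695411e-01  8.53626855e-04]
 [ 6.73688691e-05  9.91504431e-04 -9.99999506e-01]] 0.9982496289416347
```

```bash
cat >> h.py <<'E'
from scipy.spatial.transform import Rotation as Ro
def go(p,yawx):  # target tcp, yaw of tool x (deg), pointing down
    s=r.sense(); R=np.array(s['ee_rot']); a=np.radians(yawx); x=np.array([np.cos(a),np.sin(a),0]); z=np.array([0,0,-1.])
    T=np.c_[x,np.cross(z,x),z]
    print('t',s['time_s'],'tcp',np.round(s['tcp_pos'],4),'yaw',np.degrees(np.arctan2(R[1,0],R[0,0])).round(2),'j',np.round(s['joints'],1),'F',np.round(s['wrist_force'],1),'w',round(s['gripper_width'],3),'gf',s['gripper_force'])
    print('xyz',np.round(R.T@(np.array(p)-s['tcp_pos'])*1e3,1),'ang',np.round(Ro.from_matrix(R.T@T).as_rotvec(),4))
E
python3 -c "
from h import *
go((.5115,-.103,.13),263.5)"
```

```text
t 0.25 tcp [ 0.2828 -0.557   0.2202] yaw -153.09 j [-48.3  22.1   0.4  -0.  -68.4 -14.8] F [ 0.4 -0.1  0.1] w 0.998 gf 0.0
xyz [-409.4  301.3   90.4] ang [ 9.000e-04  4.000e-04 -9.876e-01]
```

>>> {"api": "move_arm", "payload": {
  "series": [
    {"grip": 1,"xyz": [-40,30,10],"angular": [0,0,-0.1]},
    {"grip": 1,"xyz": [-75,55,20],"angular": [0,0,-0.2]},
    {"grip": 1,"xyz": [-115,85,28],"angular": [0,0,-0.3]},
    {"grip": 1,"xyz": [-155,114,35],"angular": [0,0,-0.4]},
    {"grip": 1,"xyz": [-195,143,43],"angular": [0,0,-0.5]},
    {"grip": 1,"xyz": [-235,173,50],"angular": [0,0,-0.6]},
    {"grip": 1,"xyz": [-275,202,60],"angular": [0,0,-0.7]},
    {"grip": 1,"xyz": [-315,232,70],"angular": [0,0,-0.8]},
    {"grip": 1,"xyz": [-355,261,80],"angular": [0,0,-0.9]},
    {"grip": 1,"xyz": [-390,287,86],"angular": [0,0,-0.9876]}
  ]
}}

```text
time_s: 1.25
tcp_pos: [0.5011, -0.1227, 0.1342]
ee_rot: [[-0.109, -0.994, -0.0], [-0.994, 0.109, 0.0], [-0.0, 0.0, -1.0]]
wrist_force: [1.1, -1.4, 1.0]
gripper_width: 0.999
gripper_force: 0.0
```

>>> {"api": "move_arm", "payload": {
  "series": [
    {"grip": 1,"xyz": [0,0,0],"angular": [0,0,0]},
    {"grip": 1,"xyz": [0,0,0],"angular": [0,0,0]}
  ]
}}

```text
time_s: 1.45
tcp_pos: [0.501, -0.1238, 0.1344]
ee_rot: [[-0.111, -0.994, -0.001], [-0.994, 0.111, -0.0], [0.0, 0.001, -1.0]]
wrist_force: [-0.4, -1.2, -0.9]
gripper_width: 0.997
gripper_force: 0.0
```

```bash
python3 -c "
from h import *
go((.5115,-.103,.051),263.5)
c=cap('side'); cv2.imwrite('pics/s1.png',cv2.resize(c['img'][100:290,230:480],None,fx=3,fy=3,interpolation=2)[:,:,::-1])"
```

```text
t 1.45 tcp [ 0.501  -0.1238  0.1344] yaw -96.38 j [  4.2  16.3 -21.7  -0.  -52.  -10.5] F [-0.4 -1.2 -0.9] w 0.997 gf 0.0
xyz [-21.8  -8.2  83.4] ang [ 0.0008 -0.0001  0.0021]
```

View pics/s1.png

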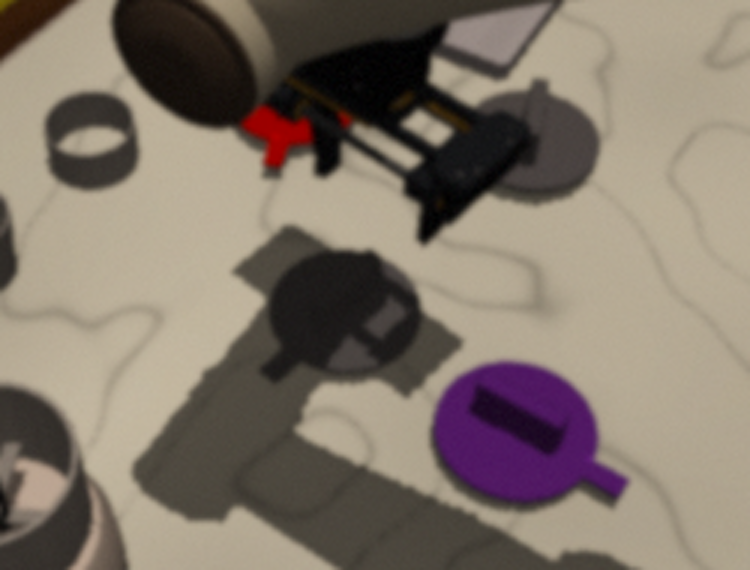

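The crop shows the gripper above the tongued lid (crop about (345,310)), with fingertips at about crop (325,165) and (430,235). The purple lid and plain lid are clear of the descent. I'll centre over the bar and go partway down.

>>> {"api": "move_arm", "payload": {
  "series": [
    {"grip": 1,"xyz": [-11,-4,10],"angular": [0,0,0.002]},
    {"grip": 1,"xyz": [-22,-8,25],"angular": [0,0,0.002]},
    {"grip": 1,"xyz": [-22,-8,40],"angular": [0,0,0.002]},
    {"grip": 1,"xyz": [-22,-8,40],"angular": [0,0,0.002]},
    {"grip": 1,"xyz": [-22,-8,40],"angular": [0,0,0.002]}
  ]
}}

```text
time_s: 2.0
tcp_pos: [0.511, -0.1045, 0.0945]
ee_rot: [[-0.116, -0.993, -0.001], [-0.993, 0.116, -0.0], [0.0, 0.001, -1.0]]
wrist_force: [1.0, 1.1, -0.2]
gripper_width: 0.999
gripper_force: 0.0
```

```bash
python3 -c "
from h import *
go((.5115,-.103,.051),263.5)
c=cap('side'); p=r.sense()['tcp_pos'];R=np.array(r.sense()['ee_rot'])
for y in(-.0435,.0435): print('tip px',proj(c,p+R@[0,y,.025]))
print('bar ends',[proj(c,(.5115+k*.113*.035,-.103+k*.9936*.035,.06)) for k in(-1,1)])
cv2.imwrite('pics/s2.png',cv2.resize(c['img'][130:240,280:420],None,fx=5,fy=5,interpolation=2)[:,:,::-1])"
```

```text
t 2.0 tcp [ 0.511  -0.1045  0.0945] yaw -96.69 j [  6.3  19.7 -23.7   0.  -46.7 -13. ] F [ 1.   1.1 -0.2] w 0.999 gf 0.0
xyz [-1.6 -0.4 43.5] ang [ 0.0006 -0.0004 -0.0033]
tip px [332.44805075 179.16462477]
tip px [361.06410868 199.02471209]
bar ends [array([355.77686529, 183.39284774]), array([335.9236502 , 200.91824682])]
```

View pics/s2.png

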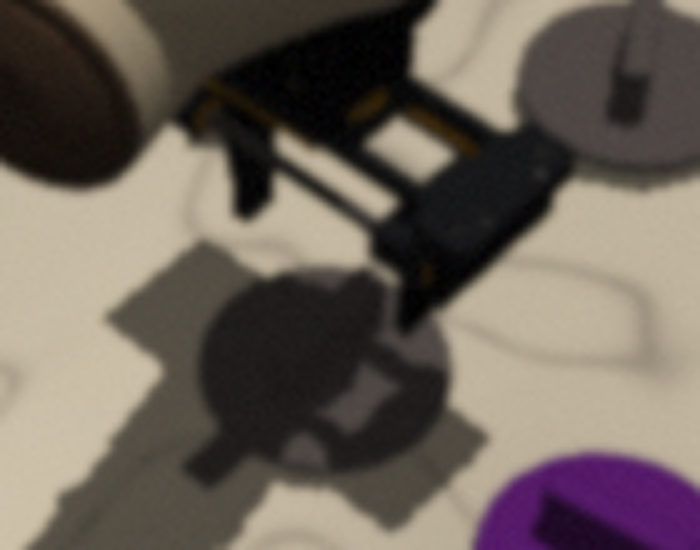

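The crop shows both fingers straddling the bar. The tips are at crop (250,210) and (408,328), slightly higher in the image than predicted. I'll descend further and recheck close to the bar before closing.

>>> {"api": "move_arm", "payload": {
  "series": [
    {"grip": 1,"xyz": [-2,0,10],"angular": [0,0,-0.003]},
    {"grip": 1,"xyz": [-2,0,22],"angular": [0,0,-0.003]},
    {"grip": 1,"xyz": [-2,0,34],"angular": [0,0,-0.003]},
    {"grip": 1,"xyz": [-2,0,42],"angular": [0,0,-0.003]},
    {"grip": 1,"xyz": [-2,0,42],"angular": [0,0,-0.003]}
  ]
}}

```text
time_s: 2.55
tcp_pos: [0.5102, -0.1019, 0.0509]
ee_rot: [[-0.112, -0.994, -0.004], [-0.994, 0.112, -0.0], [0.001, 0.004, -1.0]]
wrist_force: [0.4, -0.7, 0.4]
gripper_width: 0.999
gripper_force: 0.0
```

```bash
python3 -c "
from h import *
go((.5115,-.103,.051),263.5)
c=cap('side'); p=r.sense()['tcp_pos'];R=np.array(r.sense()['ee_rot'])
for y in(-.0435,.0435): print('tip crop px',(proj(c,p+R@[0,y,.025])-[290,150])*6)
cv2.imwrite('pics/s3.png',cv2.resize(c['img'][150:240,290:420],None,fx=6,fy=6,interpolation=2)[:,:,::-1])"
```

```text
t 2.55 tcp [ 0.5102 -0.1019  0.0509] yaw -96.45 j [  6.6  23.2 -26.3  -0.  -40.7 -13. ] F [ 0.4 -0.7  0.4] w 0.999 gf 0.0
xyz [ 0.9 -1.4 -0.1] ang [ 0.0036 -0.0006  0.0008]
tip crop px [251.38065806 249.67074318]
tip crop px [418.26389368 366.87960281]
```

View pics/s3.png

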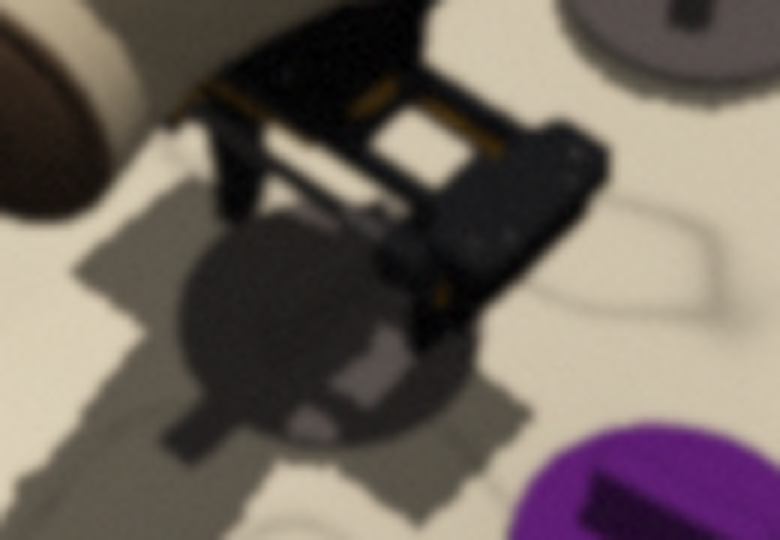

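The crop shows fingers on both sides of the bar, with tips at about (235,220) and (425,345), and no contact force. I'm closing now.

>>> {"api": "move_arm", "payload": {
  "series": [
    {"grip": 0,"xyz": [0,-1,0],"angular": [0.003,0,0]},
    {"grip": 0,"xyz": [0,-1,0],"angular": [0.003,0,0]},
    {"grip": 0,"xyz": [0,-1,0],"angular": [0.003,0,0]},
    {"grip": 0,"xyz": [0,-1,0],"angular": [0.003,0,0]},
    {"grip": 0,"xyz": [0,-1,0],"angular": [0.003,0,0]},
    {"grip": 0,"xyz": [0,-1,0],"angular": [0.003,0,0]},
    {"grip": 0,"xyz": [0,-1,0],"angular": [0.003,0,0]},
    {"grip": 0,"xyz": [0,-1,0],"angular": [0.003,0,0]}
  ]
}}

```text
time_s: 3.4
tcp_pos: [0.5124, -0.102, 0.0527]
ee_rot: [[-0.112, -0.994, 0.003], [-0.994, 0.112, -0.0], [-0.0, -0.003, -1.0]]
wrist_force: [-0.3, -0.5, 0.2]
gripper_width: 0.358
gripper_force: 0.0
```

>>> {"api": "move_arm", "payload": {
  "series": [
    {"grip": 0,"xyz": [0,0,0],"angular": [0,0,0]},
    {"grip": 0,"xyz": [0,0,0],"angular": [0,0,0]},
    {"grip": 0,"xyz": [0,0,0],"angular": [0,0,0]},
    {"grip": 0,"xyz": [0,0,0],"angular": [0,0,0]},
    {"grip": 0,"xyz": [0,0,0],"angular": [0,0,0]}
  ]
}}

```text
time_s: 3.9
tcp_pos: [0.5126, -0.102, 0.0527]
ee_rot: [[-0.112, -0.994, 0.003], [-0.994, 0.112, -0.0], [-0.0, -0.003, -1.0]]
wrist_force: [0.5, -0.3, 0.2]
gripper_width: 0.179
gripper_force: 30.0
```

Gripped at 15.6 mm, which matches the 16 mm bar. Lifting.

>>> {"api": "move_arm", "payload": {
  "series": [
    {"grip": 0,"xyz": [0,0,-8],"angular": [0,0,0]},
    {"grip": 0,"xyz": [0,0,-24],"angular": [0,0,0]},
    {"grip": 0,"xyz": [0,0,-46],"angular": [0,0,0]},
    {"grip": 0,"xyz": [0,0,-72],"angular": [0,0,0]},
    {"grip": 0,"xyz": [0,0,-100],"angular": [0,0,0]},
    {"grip": 0,"xyz": [0,0,-128],"angular": [0,0,0]},
    {"grip": 0,"xyz": [0,0,-156],"angular": [0,0,0]},
    {"grip": 0,"xyz": [0,0,-180],"angular": [0,0,0]},
    {"grip": 0,"xyz": [0,0,-200],"angular": [0,0,0]},
    {"grip": 0,"xyz": [0,0,-210],"angular": [0,0,0]}
  ]
}}

```text
time_s: 4.9
tcp_pos: [0.512, -0.1019, 0.2649]
ee_rot: [[-0.112, -0.994, 0.006], [-0.994, 0.112, -0.0], [-0.001, -0.006, -1.0]]
wrist_force: [1.1, 0.6, -1.4]
gripper_width: 0.176
gripper_force: 30.0
```

```bash
python3 -c "
from h import *
go((.5687,.2124,.262),182.6)
c=cap('side'); p=r.sense()['tcp_pos'];R=np.array(r.sense()['ee_rot'])
save(c,'s4.png')
print('disc ctr px (nominal)',proj(c,p+R@[0,0,.0327]),'tongue tip',proj(c,p+R@[-.089,0,.0327]))"
```

```text
t 4.9 tcp [ 0.512  -0.1019  0.2649] yaw -96.44 j [  6.6  10.   -9.9   0.1 -69.7 -13.1] F [ 1.1  0.6 -1.4] w 0.176 gf 29.96729403734207
xyz [-318.7  -21.1    3.2] ang [-0.0045  0.0046  1.413 ]
disc ctr px (nominal) [347.72232742 138.36568938] tongue tip [317.52919766 162.72072773]
```

View pics/s4.png

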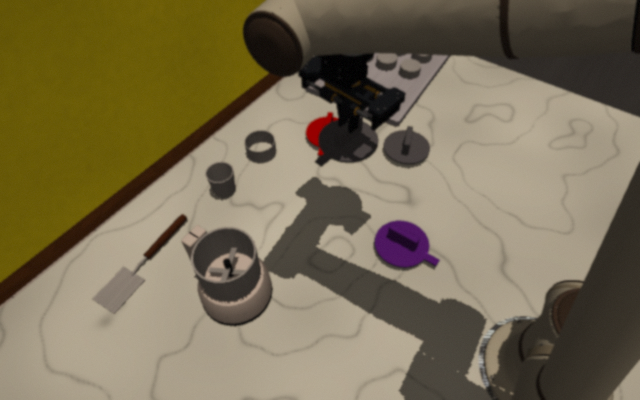

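The picture shows the lid held level, with disc centre about (348,140) and tongue tip about (319,162), as predicted. Carrying it to the bowl.

>>> {"api": "move_arm", "payload": {
  "series": [
    {"grip": 0,"xyz": [-8,0,0],"angular": [0,0,0.04]},
    {"grip": 0,"xyz": [-24,-2,0],"angular": [0,0,0.11]},
    {"grip": 0,"xyz": [-42,-3,0],"angular": [0,0,0.19]},
    {"grip": 0,"xyz": [-62,-4,0],"angular": [0,0,0.28]},
    {"grip": 0,"xyz": [-82,-5,0],"angular": [0,0,0.37]},
    {"grip": 0,"xyz": [-102,-6,0],"angular": [0,0,0.46]},
    {"grip": 0,"xyz": [-122,-7,0],"angular": [0,0,0.55]},
    {"grip": 0,"xyz": [-142,-8,0],"angular": [0,0,0.64]},
    {"grip": 0,"xyz": [-162,-10,0],"angular": [0,0,0.73]},
    {"grip": 0,"xyz": [-180,-12,0],"angular": [0,0,0.8]}
  ]
}}

```text
time_s: 5.95
tcp_pos: [0.5432, 0.0764, 0.2613]
ee_rot: [[-0.793, -0.609, 0.0], [-0.609, 0.793, -0.001], [0.0, -0.001, -1.0]]
wrist_force: [-0.8, -1.0, -1.1]
gripper_width: 0.176
gripper_force: 30.0
```

```bash
python3 -c "
from h import *
go((.5687,.2124,.262),182.6)"
```

```text
t 5.95 tcp [0.5432 0.0764 0.2613] yaw -142.46 j [ 25.   13.   -6.6   0.1 -70.4 -77.4] F [-0.8 -1.  -1.1] w 0.176 gf 29.964816570281982
xyz [-103.1   92.3   -0.8] ang [-9.000e-04 -2.000e-04  6.098e-01]
```

>>> {"api": "move_arm", "payload": {
  "series": [
    {"grip": 0,"xyz": [-10,9,0],"angular": [0,0,0.06]},
    {"grip": 0,"xyz": [-24,21,0],"angular": [0,0,0.14]},
    {"grip": 0,"xyz": [-38,34,0],"angular": [0,0,0.23]},
    {"grip": 0,"xyz": [-52,47,0],"angular": [0,0,0.32]},
    {"grip": 0,"xyz": [-66,59,0],"angular": [0,0,0.4]},
    {"grip": 0,"xyz": [-80,71,0],"angular": [0,0,0.48]},
    {"grip": 0,"xyz": [-93,83,0],"angular": [0,0,0.55]},
    {"grip": 0,"xyz": [-103,92,0],"angular": [0,0,0.61]},
    {"grip": 0,"xyz": [-103,92,0],"angular": [0,0,0.61]},
    {"grip": 0,"xyz": [-103,92,0],"angular": [0,0,0.61]}
  ]
}}

```text
time_s: 6.95
tcp_pos: [0.5684, 0.2111, 0.2615]
ee_rot: [[-0.999, -0.05, 0.001], [-0.05, 0.999, -0.002], [-0.0, -0.002, -1.0]]
wrist_force: [-0.3, -0.5, -0.8]
gripper_width: 0.175
gripper_force: 30.0
```

```bash
python3 -c "
from h import *
go((.5687,.2124,.22),182.6)
c=cap('side'); t=cap('top'); p=r.sense()['tcp_pos'];R=np.array(r.sense()['ee_rot'])
o=np.zeros((580,800,3),np.uint8)
a=cv2.resize(c['img'][140:285,160:300],None,fx=4,fy=4,interpolation=2)[:,:230*4]; b=cv2.resize(t['img'][120:230,160:250],None,fx=2.6,fy=2.6,interpolation=2)
o[:a.shape[0],:a.shape[1]]=a; o[:b.shape[0],562:562+b.shape[1]]=b
cv2.imwrite('pics/s5.png',np.clip(o*1.3,0,255)[:,:,::-1].astype(np.uint8))
f=lambda q:np.round((proj(c,q)-[160,140])*4)
print('disc',f(p+R@[0,0,.0327]),'tip',f(p+R@[-.089,0,.0327]),'bowl',f((.5687,.2124,.16)),'post',f((.6465,.2160,.156)))"
```

```text
t 6.95 tcp [0.5684 0.2111 0.2615] yaw -177.15 j [ 3.570e+01  1.880e+01  1.500e+00  1.000e-01 -7.270e+01 -1.229e+02] F [-0.3 -0.5 -0.8] w 0.175 gf 29.96731460094452
xyz [-0.3  1.4 41.5] ang [-0.0017  0.0005  0.0044]
disc [235. 363.] tip [ 86. 273.] bowl [262. 450.] post [140. 377.]
```

View pics/s5.png

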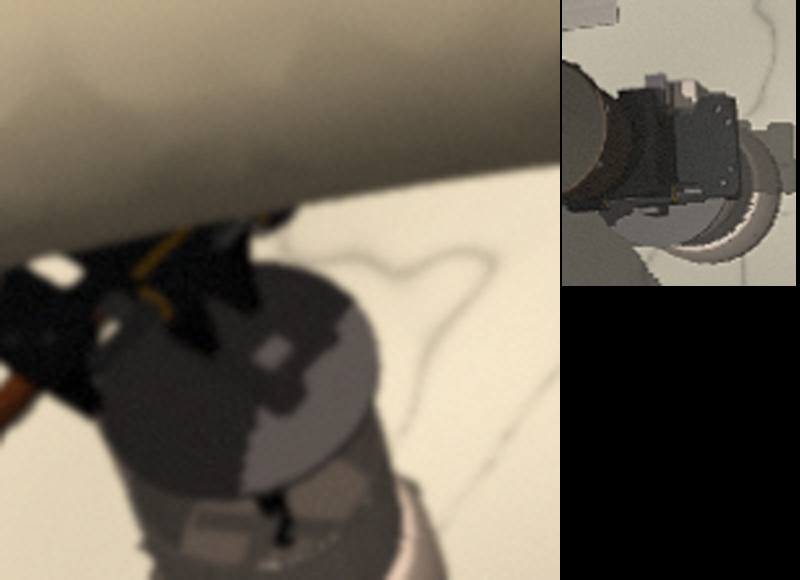

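The side crop shows the disc over the bowl, spanning columns 95–378 and rows 262–~490, with the bowl below. The top inset shows the tongue beside the post mark. I'll compare these extents with the predicted ones.

```bash
python3 -c "
from h import *
c=cap('side');t=cap('top'); p=np.array(r.sense()['tcp_pos']); a=np.linspace(0,6.283,181)
def ext(c,o,R): q=np.array([proj(c,np.array(o)+[R*np.cos(k),R*np.sin(k),0]) for k in a]); return q.min(0),q.max(0)
l,h=ext(c,p-[0,0,.0327],.061); print('top face',(l-[160,140])*4,(h-[160,140])*4)
l,h=ext(c,p-[0,0,.0387],.061); print('underside',(l-[160,140])*4,(h-[160,140])*4)
print('rim side',ext(c,(.5687,.2124,.16),.06))
print('rim top',ext(t,(.5687,.2124,.16),.06))
R=np.array(r.sense()['ee_rot'])
f=lambda q:np.round((proj(t,q)-[160,120])*2.6+[562,0])
print('tongue tip edges in top inset',f(p+R@[-.089,-.009,.0327]),f(p+R@[-.089,.009,.0327]),'post ctr',f((.6465,.2160,.156)))
"
```

```text
top face [ 91.64982503 250.16640301] [376.29514849 486.1029081 ]
underside [ 95.17872828 258.15485521] [378.0868249 493.4070954]
rim side (array([192.52813044, 225.56460254]), array([257.92356034, 281.74155894]))
rim top (array([178.94006857, 163.17696182]), array([228.74598481, 213.44465482]))
tongue tip edges in top inset [663.  66.] [643.  68.] post ctr [672.  94.]
```

The extents agree within about 2 mm, well inside the plug's clearance. I'm descending to just above the seat.

```bash
python3 -c "
from h import *
go((.5703,.213,.206),182.7)"
```

```text
t 7.15 tcp [0.5689 0.2107 0.2627] yaw -177.24 j [ 3.570e+01  1.870e+01  1.500e+00  1.000e-01 -7.270e+01 -1.229e+02] F [ 0.5 -1.6 -0.4] w 0.177 gf 29.967180490493774
xyz [-1.3  2.3 56.7] ang [-0.0007  0.0026  0.001 ]
```

>>> {"api": "move_arm", "payload": {
  "series": [
    {"grip": 0,"xyz": [-1,2,5],"angular": [0,0,0.002]},
    {"grip": 0,"xyz": [-1,2,13],"angular": [0,0,0.002]},
    {"grip": 0,"xyz": [-1,2,23],"angular": [0,0,0.002]},
    {"grip": 0,"xyz": [-1,2,33],"angular": [0,0,0.002]},
    {"grip": 0,"xyz": [-1,2,42],"angular": [0,0,0.002]},
    {"grip": 0,"xyz": [-1,2,48],"angular": [0,0,0.002]},
    {"grip": 0,"xyz": [-1,2,53],"angular": [0,0,0.002]},
    {"grip": 0,"xyz": [-1,2,56],"angular": [0,0,0.002]},
    {"grip": 0,"xyz": [-1,2,57],"angular": [0,0,0.002]},
    {"grip": 0,"xyz": [-1,2,57],"angular": [0,0,0.002]}
  ]
}}

```text
time_s: 8.15
tcp_pos: [0.5703, 0.2135, 0.2059]
ee_rot: [[-0.999, -0.046, 0.003], [-0.046, 0.999, -0.0], [-0.003, -0.0, -1.0]]
wrist_force: [0.4, 0.1, -1.6]
gripper_width: 0.177
gripper_force: 30.0
```

>>> {"api": "move_arm", "payload": {
  "series": [
    {"grip": 0,"xyz": [0,0,1],"angular": [0,0,0]},
    {"grip": 0,"xyz": [0,0,2],"angular": [0,0,0]},
    {"grip": 0,"xyz": [0,0,3],"angular": [0,0,0]},
    {"grip": 0,"xyz": [0,0,4],"angular": [0,0,0]},
    {"grip": 0,"xyz": [0,0,4],"angular": [0,0,0]}
  ]
}}

```text
time_s: 8.65
tcp_pos: [0.5701, 0.2134, 0.2015]
ee_rot: [[-0.999, -0.046, 0.003], [-0.046, 0.999, -0.0], [-0.003, -0.001, -1.0]]
wrist_force: [-0.3, 0.5, -1.8]
gripper_width: 0.177
gripper_force: 30.0
```

>>> {"api": "move_arm", "payload": {
  "series": [
    {"grip": 0,"xyz": [0,0,0.7],"angular": [0,0,0]},
    {"grip": 0,"xyz": [0,0,1.4],"angular": [0,0,0]},
    {"grip": 0,"xyz": [0,0,2],"angular": [0,0,0]},
    {"grip": 0,"xyz": [0,0,2],"angular": [0,0,0]}
  ]
}}

```text
time_s: 9.05
tcp_pos: [0.5701, 0.2134, 0.1996]
ee_rot: [[-0.999, -0.046, 0.003], [-0.046, 0.999, -0.0], [-0.003, -0.001, -1.0]]
wrist_force: [0.5, -0.2, -1.4]
gripper_width: 0.178
gripper_force: 30.0
```

>>> {"api": "move_arm", "payload": {
  "series": [
    {"grip": 0,"xyz": [0,0,0.5],"angular": [0,0,0]},
    {"grip": 0,"xyz": [0,0,1],"angular": [0,0,0]},
    {"grip": 0,"xyz": [0,0,1],"angular": [0,0,0]}
  ]
}}

```text
time_s: 9.35
tcp_pos: [0.5703, 0.2135, 0.1988]
ee_rot: [[-0.999, -0.046, 0.003], [-0.046, 0.999, -0.0], [-0.003, -0.0, -1.0]]
wrist_force: [0.5, 0.1, -0.6]
gripper_width: 0.178
gripper_force: 30.0
```

>>> {"api": "move_arm", "payload": {
  "series": [
    {"grip": 0,"xyz": [0,0,0.5],"angular": [0,0,0]},
    {"grip": 0,"xyz": [0,0,1],"angular": [0,0,0]},
    {"grip": 0,"xyz": [0,0,1],"angular": [0,0,0]}
  ]
}}

```text
time_s: 9.65
tcp_pos: [0.5704, 0.2135, 0.1987]
ee_rot: [[-0.999, -0.047, 0.004], [-0.047, 0.999, -0.0], [-0.004, -0.0, -1.0]]
wrist_force: [-1.7, -0.4, 4.5]
gripper_width: 0.175
gripper_force: 30.0
```

>>> {"api": "move_arm", "payload": {
  "series": [
    {"grip": 0,"xyz": [0,0,0.5],"angular": [0,0,0]},
    {"grip": 0,"xyz": [0,0,1],"angular": [0,0,0]},
    {"grip": 0,"xyz": [0,0,1],"angular": [0,0,0]}
  ]
}}

```text
time_s: 9.95
tcp_pos: [0.5704, 0.2135, 0.1987]
ee_rot: [[-0.999, -0.047, 0.005], [-0.047, 0.999, -0.0], [-0.005, -0.0, -1.0]]
wrist_force: [-4.0, 0.5, 8.2]
gripper_width: 0.177
gripper_force: 30.0
```

Contact came at z = 0.1987, exactly the predicted seat height. I'll ease off, release and retreat.

>>> {"api": "move_arm", "payload": {
  "series": [
    {"grip": 0,"xyz": [0,0,-1.5],"angular": [0,0,0]},
    {"grip": 0.7,"xyz": [0,0,-1.5],"angular": [0,0,0]},
    {"grip": 0.7,"xyz": [0,0,-1.5],"angular": [0,0,0]},
    {"grip": 0.7,"xyz": [0,0,-1.5],"angular": [0,0,0]},
    {"grip": 0.7,"xyz": [0,0,-1.5],"angular": [0,0,0]},
    {"grip": 0.7,"xyz": [0,0,-1.5],"angular": [0,0,0]},
    {"grip": 0.7,"xyz": [0,0,-1.5],"angular": [0,0,0]},
    {"grip": 0.7,"xyz": [0,0,-1.5],"angular": [0,0,0]}
  ]
}}

```text
time_s: 10.75
tcp_pos: [0.5702, 0.2135, 0.1982]
ee_rot: [[-0.999, -0.046, 0.003], [-0.046, 0.999, -0.0], [-0.003, -0.0, -1.0]]
wrist_force: [0.5, -0.3, -0.2]
gripper_width: 0.672
gripper_force: 0.0
```

>>> {"api": "move_arm", "payload": {
  "series": [
    {"grip": 0.7,"xyz": [0,0,-8],"angular": [0,0,0]},
    {"grip": 0.7,"xyz": [0,0,-20],"angular": [0,0,0]},
    {"grip": 0.7,"xyz": [0,0,-40],"angular": [0,0,0]},
    {"grip": 0.7,"xyz": [0,0,-65],"angular": [0,0,0]},
    {"grip": 0.7,"xyz": [30,0,-80],"angular": [0,0,0]},
    {"grip": 0.7,"xyz": [70,-30,-80],"angular": [0,0,0]},
    {"grip": 0.7,"xyz": [100,-70,-80],"angular": [0,0,0]},
    {"grip": 0.7,"xyz": [120,-115,-80],"angular": [0,0,0]},
    {"grip": 0.7,"xyz": [120,-160,-80],"angular": [0,0,0]},
    {"grip": 0.7,"xyz": [120,-200,-80],"angular": [0,0,0]}
  ]
}}

```text
time_s: 11.75
tcp_pos: [0.4589, 0.0065, 0.2801]
ee_rot: [[-0.999, -0.048, 0.007], [-0.048, 0.999, 0.001], [-0.007, 0.0, -1.0]]
wrist_force: [0.6, 0.0, 0.0]
gripper_width: 0.7
gripper_force: 0.0
```

```bash
python3 -c "
from h import *
go((.5703,.213,.206),182.7)
c=cap('side');t=cap('top')
a=cv2.resize(c['img'][190:330,160:290],None,fx=3,fy=3,interpolation=2); b=cv2.resize(t['img'][135:235,160:260],None,fx=4,fy=4,interpolation=2)
o=np.zeros((430,800,3),np.uint8); o[:420,:390]=a; o[:400,395:795]=b
cv2.imwrite('pics/s6.png',np.clip(o*1.3,0,255)[:,:,::-1].astype(np.uint8))"
```

```text
t 11.75 tcp [0.4589 0.0065 0.2801] yaw -177.27 j [ 2.130e+01  2.900e+00 -1.600e+01  1.000e-01 -7.070e+01 -1.086e+02] F [0.6 0.  0. ] w 0.7 gf 0.0
xyz [-120.6  200.9   75. ] ang [0.0003 0.0068 0.0005]
```

View pics/s6.png

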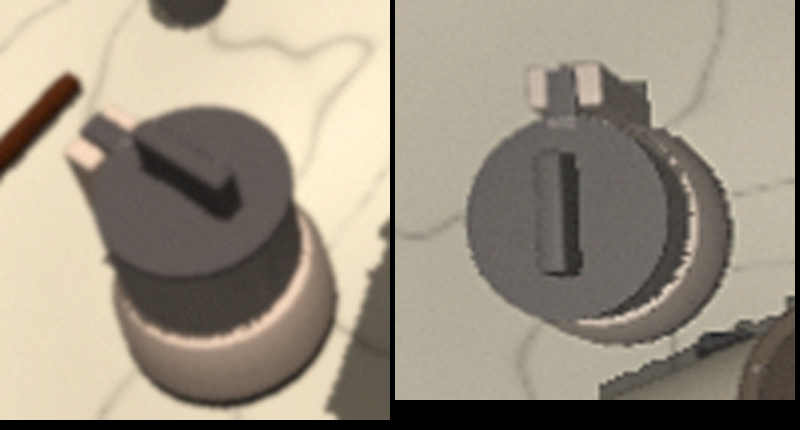

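The last crop shows the lid flat on the rim. The tongue (right panel, columns 545–578) lies over the post (528–606), about 1 mm off centre after parallax. The arm is clear, so I'm handing in.

```bash
python3 -c "
from station import r
print(r.finish_job())"
```

```text
the job is handed in; nothing more can be done
None
```

The grey tongued lid sits flat on the bowl's rim with its tongue over the switch post, the plain lid was not touched, and I handed the job in at about 12 s with the arm clear; the hand-in returned no verdict.

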